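# Put the studio maquettes on their own plinths

## Task

The three small clay sculptures are each standing on another one's plinth. Put each on the plinth whose top has the same shape as its own foot (bust on the round one, torso on the square one, dog on the oblong one), upright, centred, the dog lengthwise along its plinth; use the free cork pad as the stopover: stand a sculpture on it near the middle and let go of it there before the final arrangement. They are fragile, so set them down gently, never drop or tip one, and leave the brush pot, glaze jar and scraper where they are.

Things in the scene. Friction and masses are not known exactly. Their poses are not given: they have to be found in the camera images.
- bust_mid (a point): terracotta sculpture, 0.2 to 0.45 kg: head on shoulders, ROUND foot (72 mm across, 12 mm thick), 112 mm high. This point: on its upright axis, half-way up, 56 mm above the underside; z up, face to -x. Grip the head: round, 40 mm across, on the axis, upright sides 26 to 42 mm above this point (best 32), any direction. Shoulders (64 mm along y, 36 along x) reach 4 mm above this point.
- torso_mid (a point): terracotta sculpture, 0.2 to 0.45 kg: headless human torso, SQUARE foot (64 x 64 mm, 12 mm thick), 104 mm high. This point: on its upright axis, half-way up, 52 mm above the underside; z up. Grip the chest: 34 mm thick along x, flat faces to +x and -x, 18 to 36 mm above this point (best 28); it is 76 mm wide along y with the arm stumps; neck stump on top.
- dog_mid (a point): terracotta sculpture, 0.2 to 0.45 kg: standing dog, OBLONG foot (96 mm along x, 50 along y, 12 mm thick), 98 mm high. This point: over the foot's middle, half-way up, 49 mm above the underside; z up, head at +x (top 49 mm above this point, snout 72 mm ahead), tail at -x. Grip across the trunk, 34 mm thick along y, flat sides from 1 mm below to 16 mm above this point (best 10 above).
- round_plinth: fixed white ROUND plinth, 110 mm across, 40 mm high; the torso stands on it at the start, the bust belongs on it. Origin: centre of its underside, on the table; z up.
- square_plinth: fixed white SQUARE plinth, 104 x 104 mm, 60 mm high; the dog stands on it at the start, the torso belongs on it. Origin: centre of its underside, on the table; x and y along its sides, z up.
- oblong_plinth: fixed white OBLONG plinth, 130 mm along x, 84 mm along y, 30 mm high; the bust stands on it at the start, the dog belongs on it, its long foot along x (head to either end). Origin: centre of its underside, on the table; z up.
- cork_pad: fixed square cork pad, 120 x 120 mm, 8 mm thick, empty: the free spot. Origin: centre of its underside, on the table; z up.
- brush_pot: bystander: white pot 84 mm across and 95 mm high with brushes sticking up to about 215 mm, beyond the plinths. Origin: centre of its underside.
- glaze_jar: bystander: closed jar 68 mm across, 75 mm high, beyond the plinths. Origin: centre of its underside.
- scraper: bystander: wooden-handled scraper 150 mm long, lying flat on the table beyond the plinths. Origin: the middle of its underside.
Things that resemble listed ones, but are neither listed nor needed, are in the scene too. What is shaped like the square_plinth but green or red is not meant. Leave any pink or purple look-alike of the part that bears bust_mid alone.

How it is judged:
On the way:
1. one of the sculptures stands upright and released on the cork pad, within 40 mm of its middle (((horizontal distance between bust_mid and cork_pad below 0.04 m and z of bust_mid in the frame of cork_pad between 0.058 and 0.07 m and angle between bust_mid's own z axis and vertical below 0.12 rad and linear speed of bust below 0.02 m/s and angular speed of bust below 0.2 rad/s and contact force between bust and the fingers below 0.2 N) or (horizontal distance between torso_mid and cork_pad below 0.04 m and z of torso_mid in the frame of cork_pad between 0.054 and 0.066 m and angle between torso_mid's own z axis and vertical below 0.12 rad and linear speed of torso below 0.02 m/s and angular speed of torso below 0.2 rad/s and contact force between torso and the fingers below 0.2 N) or (horizontal distance between dog_mid and cork_pad below 0.04 m and z of dog_mid in the frame of cork_pad between 0.051 and 0.063 m and angle between dog_mid's own z axis and vertical below 0.12 rad and linear speed of dog below 0.02 m/s and angular speed of dog below 0.2 rad/s and contact force between dog and the fingers below 0.2 N))), for 0.2 s.
At the end, for the whole second after the job is handed in: Bust on the round plinth, torso on the square plinth and dog on the oblong plinth, each standing upright (within 7 degrees) on the plinth's top, its middle within 15 mm of the plinth's middle, the dog's length within 14 degrees of the plinth's length (either way round), all released and at rest (horizontal distance between bust_mid and round_plinth below 0.015 m and z of bust_mid in the frame of round_plinth between 0.09 and 0.102 m and angle between each of bust_mid, torso_mid, dog_mid's own z axis and vertical below 0.12 rad and linear speed of each of bust, torso, dog below 0.02 m/s and angular speed of each of bust, torso, dog below 0.2 rad/s and contact force between each of bust, torso, dog and the fingers below 0.2 N and horizontal distance between torso_mid and square_plinth below 0.015 m and z of torso_mid in the frame of square_plinth between 0.106 and 0.118 m and horizontal distance between dog_mid and oblong_plinth below 0.015 m and z of dog_mid in the frame of oblong_plinth between 0.073 and 0.085 m and angle between the x axis of dog_mid and the x axis of oblong_plinth, either way round below 0.25 rad); the robot touches nothing.
It fails at once if a sculpture is tipped over (leans more than 35 degrees) (angle between any of bust_mid, torso_mid, dog_mid's own z axis and vertical above 0.61 rad).
It fails at once if a sculpture is dropped or thrown (moves faster than 0.6 m/s while out of the gripper, a fall of about 18 mm) ((linear speed of bust above 0.6 m/s and contact force between bust and the fingers below 0.05 N) or (linear speed of torso above 0.6 m/s and contact force between torso and the fingers below 0.05 N) or (linear speed of dog above 0.6 m/s and contact force between dog and the fingers below 0.05 N)).
It fails at once if the brush pot, glaze jar or scraper is shifted by more than 30 mm (distance of any of brush_pot, glaze_jar, scraper from where it was at the start of the episode above 0.03 m).
It also fails if it takes over 120 s, if anything falls off the work surface, if the arm or the gripper's body presses on something with over 40 N, if the wrist force passes 120 N, or if a joint passes its speed limit or range.

## Robot

A 7-joint arm with a two-finger parallel gripper is mounted at the origin on the work surface. World frame = base frame: x ahead of the robot, y to its left, z up, the work surface at z = 0. Lengths are in m, angles in rad, forces in N, time in s.
With the tool pointing down it reaches from about 0.375 to 0.925 m from the base axis. Payload 3.1 kg.
Tool frame: the origin (TCP) lies at the very end of the fingers, on their centre line; the grasp point (between the pads) lies 19 mm behind it; z points along the fingers, y is the line along which they close (so a half turn about z gives the same grasp; the last joint's range is limited). The gripper opens to 85 mm and grips with 20 to 120 N. Pads are 22 mm wide; open, the fingers measure 114 mm over their backs; the gripper's body (76 mm by 85 mm) begins 54 mm behind the grasp point. The pads swing forward as they close: fully open they stand 13 mm farther back than shut.
Start: joints at [1.032, 0.383, 0.044, 1.598, -0.018, 1.161, -0.05], TCP at [0.277, -0.588, 0.204] pointing down, gripper open.
Joint ranges: [-2.61, 2.61], [-0.41, 2.15], [-1.48, 1.57], [0, 2.5], [-1.57, 4.71], [0.05, 1.97], [-2.85, 2.85]. Speed limits (rad/s): [2.79, 2.79, 3.14, 3.14, 3.14, 3.14, 3.14].

## Interface

Orientations are given as a unit quaternion [w, x, y, z].
In Python, from station import r gives the robot as it stands.
- The arm moves only by the tool jog_arm, never from a script. Its argument "motion" is a list that holds one entry, the list of rows, each a list of 6 numbers: the shift along the tool's x, y, z as a fraction of full scale, then the turn, a rotation vector about the tool's x, y, z as a fraction of full scale. In form: [[[x, y, z, ax, ay, az], ...]]. A call has exactly 5 rows; each row is the pose to reach, as a shift and turn from the pose commanded when the call began, along the tool's axes at that moment, turning the shorter way round; what a row does not reach only later rows make up. Full scale, the value 1, is 0.8 m for a shift and pi rad for a turn. A row lasts 1/12 s, in which the tool goes at most 41.7 mm and 7.16 degrees, less where a joint would pass 70% of its speed; a pose out of reach is approached as far as the arm can. A call with a number of a shift or a turn outside -1 to 1 is refused whole. A call with a gripper value outside its range is refused whole. "jaw" is the gripper's target within -1 to 1 (fully open at 1, half-way at 0, shut at -1), set as the call begins (left out, the last holds). The fingers move at their own pace and stop on an object; "squeeze" is the grip in N (left out, the last holds). Time passes only in rows, so rows that repeat a pose let the fingers close, or fill a call up. It gives the time, the measured TCP pose, the force, the opening and the grip force at its end, in the units of the state.
- r.get_obs(): the state, without advancing time (a new reading comes with each control period).
- r.get_image(name): name is "side" or "top" or "wrist"; returns a dict with "frame" (400x640x3 uint8, red, green, blue), "camera_matrix" (3x3 intrinsics, pixels), "pose" (4x4, takes a point from camera to world coordinates); the wrist camera has in their place "hand_eye" (4x4, takes a point from camera to tool coordinates, whose origin is the TCP and whose axes are the flange's). Camera axes: x right, y up, looking along -z (the intrinsics and any distortion apply to the point x, -y, -z); pixel columns grow to the right and rows downward; lengths in m; the calibration is good to about 2 mm. The wrist camera is an equidistant fisheye: a pixel r from the principal point sees the ray r / f radians off the axis. A picture is of the moment at which its call begins: read the wrist's pose just before it. There is no depth.
- r.hand_in(): hands the job in; it is judged then, once.
The state is a dict: "time": time; "joint_pos": joint angles; "qd": joint speeds; "effort": joint torques, N m; "position": TCP position; "tool_rot": TCP orientation; "wrist_force": force on the tool from outside, world axes, zero at the start; "ft_torque": the same for the moment, N m; "gripper_width": opening from 0.0 (shut) to 1.0 (fully open); "grip_force": force on a finger pad.
Only numpy, scipy, OpenCV 4.12 (cv2) and the standard library are available. Lean on these libraries where they do the work, as an engineer would, in place of code of your own. Each camera call takes 0.05 s, during which the arm holds its last target. There are 200 camera calls.

## Working session

There is one attempt and no reset: what is moved stays moved. The work goes in short steps, Python scripts to look and compute and a tool call to move; the robot and the scene stay as the last step left them, time stands still between calls to the robot, and variables do not carry over. Pictures are saved under pics/ and viewed, at most 14 in all, crops included, and the job is handed in when it is done.

Besides the shell and the picture viewer there is one more tool, called after ">>>" as a command line: name --argument value ..., lists and objects as JSON in quotes. jog_arm: Moves the arm, as the interface text tells. Its arguments: {"type":"object","properties":{"motion":{"type":"array","items":{"type":"array","items":{"type":"array","items":{"type":"number","minimum":-1,"maximum":1}}}},"jaw":{"type":"number"},"squeeze":{"type":"number"}},"required":["motion"]}

```bash
mkdir -p pics; python3 - <<'E'
from station import r
import cv2,pickle
o=r.get_obs();print(o)
for n in("top","side"):
    d=r.get_image(n);cv2.imwrite(f"pics/{n}0.png",d["frame"][:,:,::-1]);pickle.dump(d,open(f"pics/{n}0.pkl","wb"));print(n,d["camera_matrix"],d["pose"],d.keys())
E
```

```text
{'time': 0.0, 'joint_pos': array([ 1.0321811 ,  0.38384534,  0.04384134,  1.59962276, -0.01790036,
        1.16123473, -0.04988132]), 'qd': array([ 0.00059541,  0.00018585,  0.00145454, -0.00037861,  0.00019448,
        0.00068195,  0.00025869]), 'effort': array([-3.93265077e-05, -4.33459604e+01,  1.02463491e+00, -2.49514246e+01,
        1.05678782e-02,  1.13453888e-02,  9.37737354e-08]), 'position': array([ 0.27687473, -0.58691618,  0.20215814]), 'tool_rot': array([-1.30766682e-03,  9.75797605e-01,  2.18671416e-01, -3.69234685e-04]), 'wrist_force': array([-0.15782773, -0.52173826,  0.21539246]), 'ft_torque': array([ 0.02862653,  0.02607448, -0.03146276]), 'grip_force': 0.0, 'gripper_width': 1.0017586322015355}
top [[440.39404761   0.         318.0153645 ]
 [  0.         440.39404761 209.53420102]
 [  0.           0.           1.        ]] [[-0.02529975  0.99463454 -0.10030984  0.4299983 ]
 [-0.99953325 -0.02688711 -0.01450411 -0.07956075]
 [-0.01712333  0.09989607  0.99485053  1.32659934]
 [ 0.          0.          0.          1.        ]] dict_keys(['frame', 'camera_matrix', 'pose'])
side [[481.85712685   0.         316.39735856]
 [  0.         481.85712685 198.48481996]
 [  0.           0.           1.        ]] [[-0.96890095  0.1606618  -0.18819864  0.29316263]
 [-0.24661792 -0.56469181  0.78759302  0.95396464]
 [ 0.02026188  0.80951278  0.58675251  0.86580646]
 [ 0.          0.          0.          1.        ]] dict_keys(['frame', 'camera_matrix', 'pose'])
```

View pics/top0.png

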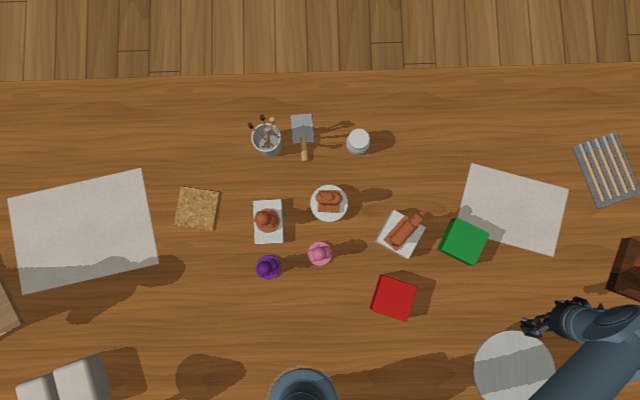

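View pics/side0.png

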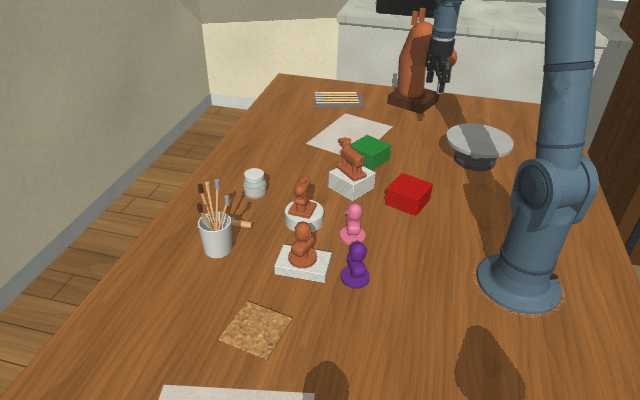

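The top view shows the cork pad (197,208), the oblong plinth with the bust (268,221), the round plinth with the torso (329,203) and the white square plinth with the dog (401,233). The green (464,242) and red (394,297) blocks and the purple (268,267) and pink (320,254) busts are look-alikes. The meant ones are the white square plinth and the terracotta bust. Next I'll enlarge both views.

```bash
python3 - <<'E'
import cv2
a=cv2.imread("pics/top0.png")[175:285,165:435];cv2.imwrite("pics/top_c.png",cv2.resize(a[:, :150],None,fx=5,fy=5,interpolation=cv2.INTER_CUBIC));
a=cv2.imread("pics/top0.png")
cv2.imwrite("pics/tcA.png",cv2.resize(a[178:278,165:295],None,fx=6,fy=6,interpolation=cv2.INTER_CUBIC))
cv2.imwrite("pics/tcB.png",cv2.resize(a[170:270,300:430],None,fx=6,fy=6,interpolation=cv2.INTER_CUBIC))
b=cv2.imread("pics/side0.png")
cv2.imwrite("pics/sc.png",cv2.resize(b[130:290,260:440],None,fx=3.7,fy=3.7,interpolation=cv2.INTER_CUBIC))
E
```

```text
(no output)
```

View pics/tcA.png

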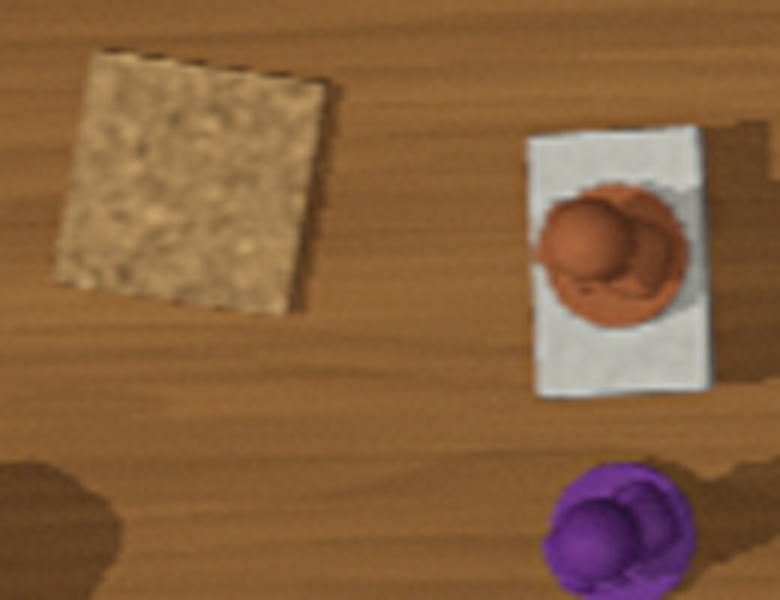

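View pics/tcB.png

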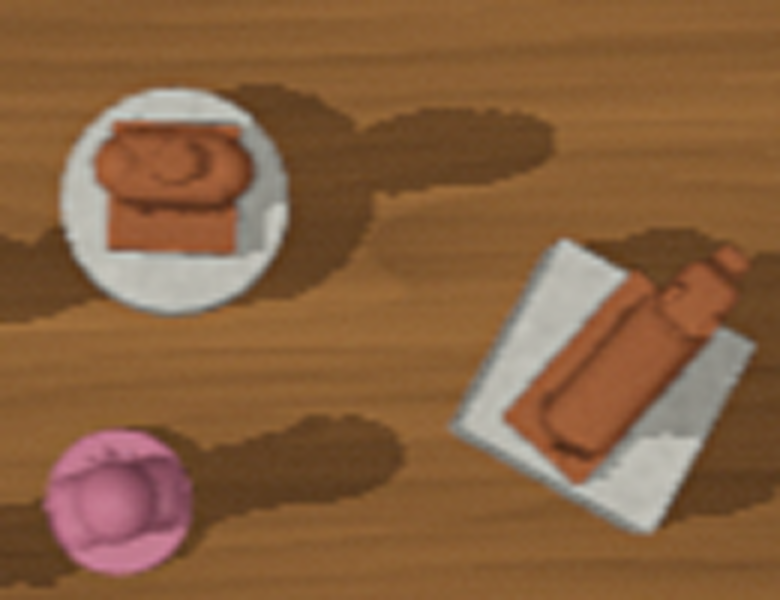

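View pics/sc.png

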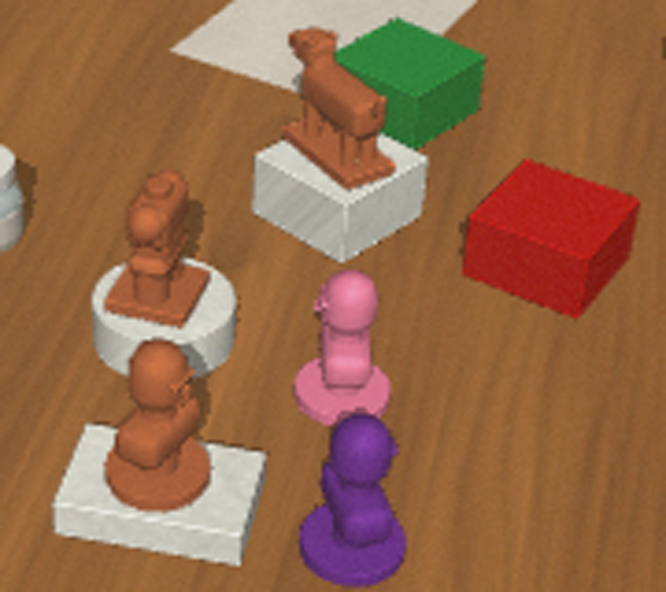

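The crops confirm the choice. The terracotta bust stands on the white oblong plinth, the torso on the white round one and the dog on the white square one; the green, red, pink and purple things stay untouched.

```bash
cat > h.py <<'E'
import numpy as np,pickle
D={n:pickle.load(open(f"pics/{n}0.pkl","rb")) for n in("top","side")}
def w(cam,p,z):
    d=D[cam];K=d["camera_matrix"];T=d["pose"]
    p=np.atleast_2d(p).astype(float)
    v=np.c_[(p[:,0]-K[0,2])/K[0,0],-(p[:,1]-K[1,2])/K[1,1],-np.ones(len(p))]@T[:3,:3].T
    return T[:3,3]+v*((z-T[2,3])/v[:,2])[:,None]
def c(p,off,s): return (np.array(p,float)+.5)/s-.5+np.array(off)
E
python3 - <<'E'
from h import *
A=(165,178);B=(300,170);S=(260,130)
def quad(n,cam,p,off,s,z):
    q=w(cam,c(p,off,s),z)[:,:2];e=np.roll(q,-1,0)-q
    print(n,cam,'ctr',q.mean(0).round(4),'len',np.linalg.norm(e,axis=1).round(4),'ang',np.degrees(np.arctan2(e[:,1],e[:,0])).round(1))
def pt(n,cam,p,off,s,z): print(n,cam,w(cam,c(p,off,s),z)[:,:2].round(4).tolist())
quad('cork','top',[(97,48),(328,85),(288,314),(57,284)],A,6,.008)
quad('obl','top',[(528,137),(697,126),(710,386),(540,396)],A,6,.03)
quad('obl','side',[(87,427),(266,455),(241,532),(55,505)],S,3.7,.03)
pt('bustfoot','top',[(617,255)],A,6,.042)
pt('bustfoot','side',[(158,466)],S,3.7,.042)
pt('head','top',[(587,240)],A,6,.118)
pt('round','top',[(175.5,200)],B,6,.04);pt('round','side',[(165,308)],S,3.7,.04)
quad('torso','top',[(112,122),(240,122),(237,253),(108,250)],B,6,.052)
pt('torsoneck','top',[(180,160)],B,6,.144)
pt('chest ends','top',[(96,160),(252,170)],B,6,.12)
quad('sq','top',[(567,243),(755,346),(655,530),(463,424)],B,6,.06)
quad('sq','side',[(256,157),(345,118),(427,158),(345,206)],S,3.7,.06)
pt('dog foot','top',[(505,417),(580,484),(640,272)],B,6,.072)
quad('dogfoot','side',[(284,130),(325,120),(394,168),(350,186)],S,3.7,.072)
pt('trunk','top',[(545,400),(595,445),(655,290),(705,335)],B,6,.125)
pt('snout','top',[(730,258)],B,6,.145)
pt('pink,purple','top',[(119+135*6-48,500-48),],A,6,.02)
E
```

```text
cork top ctr [0.5777 0.3066] len [0.1196 0.1171 0.118  0.121 ] ang [-100.7  169.9   81.1   -9.3]
obl top ctr [0.5306 0.089 ] len [0.084  0.1287 0.0836 0.1282] ang [ -87.8 -178.1   91.9    2. ]
obl side ctr [0.5287 0.0926] len [0.1281 0.0774 0.126  0.0805] ang [-177.6   90.5    3.9  -87.9]
bustfoot top [[0.5325, 0.0882]]
bustfoot side [[0.5312, 0.0937]]
head top [[0.5337, 0.092]]
round top [[0.5784, -0.0931]]
round side [[0.5739, -0.0786]]
torso top ctr [ 0.5836 -0.0925] len [0.0623 0.0641 0.0625 0.0627] ang [-91.6 177.   87.1  -3.2]
torsoneck top [[0.5845, -0.0945]]
chest ends top [[0.5887, -0.0562], [0.5821, -0.1278]]
sq top ctr [ 0.4814 -0.2978] len [0.1017 0.1004 0.1034 0.1006] ang [-120.7  149.1   59.4  -31.9]
sq side ctr [ 0.4782 -0.2901] len [0.1015 0.0895 0.1035 0.0992] ang [-126.2  150.8   59.3  -30.8]
dog foot top [[0.4672, -0.2456], [0.4348, -0.2796], [0.5343, -0.3123]]
dogfoot side ctr [ 0.4824 -0.2831] len [0.0394 0.0898 0.0467 0.0973] ang [-139.9  140.1   50.5  -44.6]
trunk top [[0.4729, -0.257], [0.452, -0.2787], [0.5215, -0.3089], [0.5004, -0.3306]]
snout top [[0.5334, -0.3392]]
pink,purple top [[0.4335, -0.0378]]
```

```bash
cat > p.py <<'E'
# usage: p.py x y z theta_deg  -> total shift and turn in move units, from the measured pose
import sys,numpy as np
from scipy.spatial.transform import Rotation as R
from station import r
o=r.get_obs();q=o["tool_rot"];Rt=R.from_quat(q[[1,2,3,0]])
x=Rt.as_matrix()[:,0];p=o["position"]
print("t",o["time"].__round__(2),"pos",p.round(4),"theta",np.degrees(np.arctan2(x[1],x[0])).round(1),"tilt",np.degrees(np.arccos(-Rt.as_matrix()[2,2])).round(2),"j7",o["joint_pos"][6].round(2),"F",o["wrist_force"].round(1))
a=list(map(float,sys.argv[1:]))
for i in range(0,len(a),4):
    t=np.radians(a[i+3]);G=np.array([[np.cos(t),np.sin(t),0],[np.sin(t),-np.cos(t),0],[0,0,-1]])
    s=Rt.inv().apply(np.array(a[i:i+3])-p)/.8;v=(Rt.inv()*R.from_matrix(G)).as_rotvec()/np.pi
    print(a[i:i+4],"->",s.round(4).tolist(),v.round(4).tolist(),"dist",np.linalg.norm(s*.8).round(3))
E
python3 p.py .533 .09 .25 5
```

```text
t 0.1 pos [ 0.2769 -0.587   0.2023] theta 25.3 tilt 0.14 j7 -0.05 F [-0.6 -0.2 -0. ]
[0.533, 0.09, 0.25, 5.0] -> [0.6506, -0.6289, -0.0582] [-0.0008, 0.0002, 0.1126] dist 0.725
```

>>> jog_arm --motion '[[[0.03, -0.03, -0.02, 0, 0, 0], [0.06, -0.06, -0.04, 0, 0, 0], [0.09, -0.09, -0.06, 0, 0, 0], [0.125, -0.12, -0.06, 0, 0, 0], [0.16, -0.155, -0.06, 0, 0, 0]]]' --jaw 1 --squeeze 35

```text
time: 0.52
position: [0.3409, -0.4208, 0.2526]
tool_rot: [0.001, 0.976, 0.218, 0.001]
wrist_force: [0.4, 0.6, 0.7]
gripper_width: 0.998
grip_force: 0.0
```

>>> jog_arm --motion '[[[0.033, -0.032, 0, 0, 0, 0], [0.066, -0.064, 0, 0, 0, 0], [0.1, -0.096, 0, 0, 0, 0], [0.133, -0.128, 0, 0, 0, 0], [0.165, -0.16, 0, 0, 0, 0]]]'

```text
time: 0.93
position: [0.4049, -0.2469, 0.2512]
tool_rot: [-0.0, 0.976, 0.219, -0.0]
wrist_force: [1.3, 0.1, -0.6]
gripper_width: 0.998
grip_force: 0.0
```

>>> jog_arm --motion '[[[0.033, -0.032, 0, 0, 0, 0], [0.066, -0.064, 0, 0, 0, 0], [0.1, -0.096, 0, 0, 0, 0], [0.133, -0.128, 0, 0, 0, 0], [0.165, -0.16, 0, 0, 0, 0]]]'

```text
time: 1.35
position: [0.4697, -0.0751, 0.2513]
tool_rot: [0.0, 0.976, 0.219, -0.0]
wrist_force: [0.5, 0.7, -0.3]
gripper_width: 1.003
grip_force: 0.0
```

>>> jog_arm --motion '[[[0.033, -0.031, 0, 0, 0, 0.022], [0.066, -0.062, 0, 0, 0, 0.045], [0.1, -0.093, 0, 0, 0, 0.068], [0.133, -0.124, 0, 0, 0, 0.09], [0.16, -0.154, 0, 0, 0, 0.113]]]'

```text
time: 1.77
position: [0.5333, 0.0913, 0.2512]
tool_rot: [-0.0, 0.999, 0.041, -0.0]
wrist_force: [1.2, 1.1, -0.0]
gripper_width: 0.998
grip_force: 0.0
```

```bash
cat > wr.py <<'E'
# takes a wrist picture, stores it with the tool pose
import sys,numpy as np,pickle,cv2
from scipy.spatial.transform import Rotation as R
from station import r
def wpose():
    o=r.get_obs();q=o["tool_rot"];T=np.eye(4);T[:3,:3]=R.from_quat(q[[1,2,3,0]]).as_matrix();T[:3,3]=o["position"];return T
def ray(d,p):
    K=d["camera_matrix"];p=np.atleast_2d(p).astype(float)
    u=np.c_[(p[:,0]-K[0,2])/K[0,0],(p[:,1]-K[1,2])/K[1,1]];th=np.linalg.norm(u,axis=1)[:,None]
    v=np.c_[u*np.sinc(th/np.pi)*[1,-1],-np.cos(th)]
    C=d["T"]@d["hand_eye"];return C[:3,3],v@C[:3,:3].T
def at(d,p,z):
    o,v=ray(d,p);return o+v*((z-o[2])/v[:,2])[:,None]
def proj(d,P):
    C=np.linalg.inv(d["T"]@d["hand_eye"]);X=np.atleast_2d(P)@C[:3,:3].T+C[:3,3];X=X*[1,-1,-1]
    n=np.linalg.norm(X[:,:2],axis=1);th=np.arctan2(n,X[:,2]);K=d["camera_matrix"]
    return (X[:,:2]/n[:,None]*th[:,None])*[K[0,0],K[1,1]]+K[:2,2]
def load(n): return pickle.load(open(f"pics/{n}.pkl","rb"))
if __name__=="__main__":
    n=sys.argv[1];T=wpose();d=r.get_image("wrist");d["T"]=T
    pickle.dump(d,open(f"pics/{n}.pkl","wb"));cv2.imwrite(f"pics/{n}.png",d["frame"][:,:,::-1])
    print(d["camera_matrix"].round(1).tolist(),d["hand_eye"].round(3).tolist())
E
python3 p.py .533 .09 .25 5; python3 wr.py w1
```

```text
t 1.77 pos [0.5333 0.0913 0.2512] theta 4.8 tilt 0.03 j7 -1.81 F [ 1.2  1.1 -0. ]
[0.533, 0.09, 0.25, 5.0] -> [-0.0005, 0.0015, 0.0015] [-0.0002, 0.0, -0.0014] dist 0.002
[[309.7, 0.0, 320.6], [0.0, 309.7, 198.3], [0.0, 0.0, 1.0]] [[-0.001, 0.965, 0.263, 0.066], [1.0, 0.001, 0.001, 0.001], [0.0, 0.263, -0.965, -0.17], [0.0, 0.0, 0.0, 1.0]]
```

View pics/w1.png

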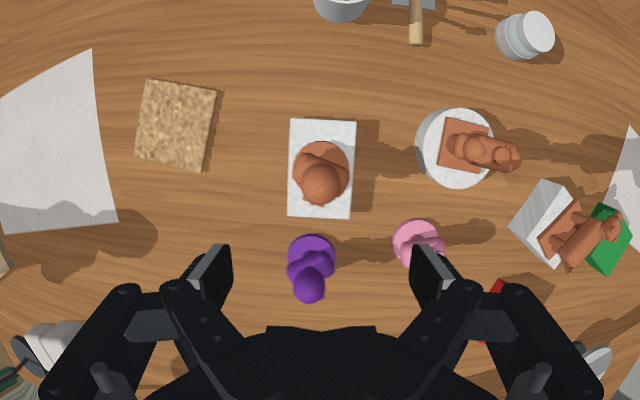

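Wrist view: the oblong plinth's corners are (290,118),(356,121),(351,219),(288,216). The bust's head is at (320,184), the cork pad around (176,125) and the round plinth around (456,148).

```bash
python3 - <<'E'
from wr import *
d=load("w1")
q=at(d,[(147,78),(217,90),(203,172),(134,155)],.008);print("cork",q.mean(0).round(4))
q=at(d,[(290,118),(356,121),(351,219),(288,216)],.03);e=np.roll(q,-1,0)-q;print("obl",q.mean(0).round(4),np.linalg.norm(e,axis=1).round(3))
print("foot L,R",at(d,[(293,172),(349,172)],.042).round(4).tolist())
print("head",at(d,[(320,184)],.118).round(4))
th=np.linspace(0,2*np.pi,9)[:-1]
for c in((.578,-.093),(.574,-.088)):print("round pred",c,proj(d,np.c_[c[0]+.055*np.cos(th),c[1]+.055*np.sin(th),.04+0*th])[::2].round(0).tolist())
q=at(d,[(452,118),(497,126),(488,175),(437,166)],.052);print("torso foot",q.round(4)[:,:2].tolist())
E
```

```text
cork [0.5793 0.3072 0.008 ]
obl [0.5303 0.0899 0.03  ] [0.083 0.129 0.084 0.129]
foot L,R [[0.5267, 0.125, 0.042], [0.5325, 0.0554, 0.042]]
head [[0.5311 0.0913 0.118 ]]
round pred (0.578, -0.093) [[467.0, 108.0], [424.0, 144.0], [456.0, 189.0], [496.0, 154.0]]
round pred (0.574, -0.088) [[463.0, 110.0], [420.0, 146.0], [452.0, 192.0], [492.0, 156.0]]
torso foot [[0.6157, -0.0673], [0.6163, -0.1363], [0.5492, -0.1334], [0.5526, -0.0551]]
```

>>> jog_arm --motion '[[[-0.001, 0.001, 0.045, 0, 0, 0], [-0.002, 0.001, 0.09, 0, 0, 0], [-0.002, 0.001, 0.13, 0, 0, 0], [-0.002, 0.001, 0.165, 0, 0, 0], [-0.002, 0.001, 0.18, 0, 0, 0]]]'

```text
time: 2.23
position: [0.5273, 0.0869, 0.1028]
tool_rot: [0.0, 0.999, 0.043, -0.004]
wrist_force: [-0.4, -0.7, -0.0]
gripper_width: 0.999
grip_force: 0.0
```

>>> jog_arm --motion '[[[0, 0, 0.007, 0, 0, 0], [0, 0, 0.014, 0, 0, 0], [0, 0, 0.014, 0, 0, 0], [0, 0, 0.014, 0, 0, 0], [0, 0, 0.014, 0, 0, 0]]]'

```text
time: 2.65
position: [0.533, 0.0885, 0.0982]
tool_rot: [-0.0, 0.999, 0.043, 0.002]
wrist_force: [-0.0, -0.3, 0.8]
gripper_width: 0.998
grip_force: 0.0
```

>>> jog_arm --motion '[[[0, 0, 0, 0, 0, 0], [0, 0, 0, 0, 0, 0], [0, 0, 0, 0, 0, 0], [0, 0, 0, 0, 0, 0], [0, 0, 0, 0, 0, 0]]]' --jaw -1 --squeeze 35

```text
time: 3.07
position: [0.532, 0.0889, 0.0972]
tool_rot: [-0.0, 0.999, 0.043, 0.001]
wrist_force: [-0.9, 0.8, 2.9]
gripper_width: 0.432
grip_force: 34.6
```

>>> jog_arm --motion '[[[0, 0, 0, 0, 0, 0], [0, 0, 0, 0, 0, 0], [0, 0, 0, 0, 0, 0], [0, 0, 0, 0, 0, 0], [0, 0, 0, 0, 0, 0]]]'

```text
time: 3.48
position: [0.5321, 0.0889, 0.0972]
tool_rot: [-0.0, 0.999, 0.043, 0.001]
wrist_force: [-1.2, 1.1, 6.3]
gripper_width: 0.439
grip_force: 34.9
```

>>> jog_arm --motion '[[[0, 0, -0.01, 0, 0, 0], [0, 0, -0.025, 0, 0, 0], [0, 0, -0.045, 0, 0, 0], [0, 0, -0.065, 0, 0, 0], [0, 0, -0.08, 0, 0, 0]]]'

```text
time: 3.9
position: [0.5309, 0.0875, 0.1612]
tool_rot: [0.0, 0.999, 0.043, -0.0]
wrist_force: [0.6, 0.2, -3.6]
gripper_width: 0.435
grip_force: 35.6
```

```bash
python3 p.py .578 .306 .155 5 .578 .306 .079 5; python3 -c "
from station import r;o=r.get_obs();print(o['gripper_width'],o['grip_force'])"
```

```text
t 3.9 pos [0.5309 0.0875 0.1612] theta 4.9 tilt 0.05 j7 -1.85 F [ 0.6  0.2 -3.6]
[0.578, 0.306, 0.155, 5.0] -> [0.0819, -0.2671, 0.0075] [0.0001, 0.0003, -0.0006] dist 0.224
[0.578, 0.306, 0.079, 5.0] -> [0.082, -0.2672, 0.1025] [0.0001, 0.0003, -0.0006] dist 0.238
0.4347571849287499 35.590197667479515
```

>>> jog_arm --motion '[[[0.005, -0.017, 0, 0, 0, 0], [0.015, -0.05, 0, 0, 0, 0], [0.027, -0.09, 0, 0, 0, 0], [0.039, -0.13, 0, 0, 0, 0], [0.05, -0.165, 0, 0, 0, 0]]]'

```text
time: 4.32
position: [0.5596, 0.2244, 0.1603]
tool_rot: [-0.0, 0.999, 0.043, -0.0]
wrist_force: [0.2, -0.0, -3.4]
gripper_width: 0.432
grip_force: 35.7
```

>>> jog_arm --motion '[[[0.01, -0.035, 0, 0, 0, 0], [0.02, -0.065, 0, 0, 0, 0], [0.028, -0.09, 0, 0, 0, 0], [0.032, -0.102, 0.015, 0, 0, 0], [0.032, -0.102, 0.03, 0, 0, 0]]]'

```text
time: 4.73
position: [0.5782, 0.3107, 0.1364]
tool_rot: [-0.002, 0.999, 0.045, 0.001]
wrist_force: [-0.9, 0.7, -3.9]
gripper_width: 0.433
grip_force: 35.7
```

>>> jog_arm --motion '[[[0, 0, 0.02, 0, 0, 0], [0, 0, 0.04, 0, 0, 0], [0, 0, 0.06, 0, 0, 0], [0, 0, 0.066, 0, 0, 0], [0, 0, 0.066, 0, 0, 0]]]'

```text
time: 5.15
position: [0.5762, 0.3022, 0.0797]
tool_rot: [0.003, 0.999, 0.042, -0.003]
wrist_force: [-0.3, 0.5, -3.5]
gripper_width: 0.434
grip_force: 35.8
```

```bash
python3 p.py .578 .306 .0755 5
```

```text
t 5.15 pos [0.5762 0.3022 0.0797] theta 4.8 tilt 0.5 j7 -2.27 F [-0.3  0.5 -3.5]
[0.578, 0.306, 0.0755, 5.0] -> [0.0027, -0.0046, 0.0052] [0.0016, 0.0022, -0.0012] dist 0.006
```

>>> jog_arm --motion '[[[0, 0, 0, 0, 0, 0], [0, 0, 0.001, 0, 0, 0], [0, 0, 0.002, 0, 0, 0], [0, 0, 0.003, 0, 0, 0], [0, 0, 0.003, 0, 0, 0]]]'

```text
time: 5.57
position: [0.5789, 0.3069, 0.0819]
tool_rot: [-0.0, 0.999, 0.043, 0.001]
wrist_force: [0.5, 0.6, -3.3]
gripper_width: 0.431
grip_force: 35.9
```

>>> jog_arm --motion '[[[0, 0, 0.001, 0, 0, 0], [0, 0, 0.002, 0, 0, 0], [0, 0, 0.002, 0, 0, 0], [0, 0, 0.002, 0, 0, 0], [0, 0, 0.002, 0, 0, 0]]]'

```text
time: 5.98
position: [0.5784, 0.3066, 0.0795]
tool_rot: [0.0, 0.999, 0.043, -0.0]
wrist_force: [0.7, 0.6, -3.2]
gripper_width: 0.432
grip_force: 35.9
```

Positioned over the pad; 4 mm remain to contact.

>>> jog_arm --motion '[[[0, 0, 0.001, 0, 0, 0], [0, 0, 0.002, 0, 0, 0], [0, 0, 0.003, 0, 0, 0], [0, 0, 0.004, 0, 0, 0], [0, 0, 0.004, 0, 0, 0]]]'

```text
time: 6.4
position: [0.5783, 0.3065, 0.0761]
tool_rot: [0.0, 0.999, 0.043, -0.0]
wrist_force: [0.8, -0.7, -3.7]
gripper_width: 0.436
grip_force: 35.9
```

>>> jog_arm --motion '[[[0, 0, 0.0005, 0, 0, 0], [0, 0, 0.001, 0, 0, 0], [0, 0, 0.001, 0, 0, 0], [0, 0, 0.001, 0, 0, 0], [0, 0, 0.001, 0, 0, 0]]]'

```text
time: 6.82
position: [0.5784, 0.3066, 0.0756]
tool_rot: [0.0, 0.999, 0.043, -0.0]
wrist_force: [1.6, 0.6, -4.6]
gripper_width: 0.436
grip_force: 35.9
```

>>> jog_arm --motion '[[[0, 0, 0.0005, 0, 0, 0], [0, 0, 0.001, 0, 0, 0], [0, 0, 0.0015, 0, 0, 0], [0, 0, 0.0015, 0, 0, 0], [0, 0, 0.0015, 0, 0, 0]]]'

```text
time: 7.23
position: [0.579, 0.3071, 0.0753]
tool_rot: [-0.0, 0.999, 0.043, 0.001]
wrist_force: [-0.6, -0.6, 1.5]
gripper_width: 0.434
grip_force: 36.5
```

>>> jog_arm --motion '[[[0, 0, 0.0005, 0, 0, 0], [0, 0, 0.001, 0, 0, 0], [0, 0, 0.0015, 0, 0, 0], [0, 0, 0.0015, 0, 0, 0], [0, 0, 0.0015, 0, 0, 0]]]'

```text
time: 7.65
position: [0.5792, 0.3075, 0.0752]
tool_rot: [-0.0, 0.999, 0.043, 0.001]
wrist_force: [-1.3, -0.6, 6.1]
gripper_width: 0.433
grip_force: 37.0
```

>>> jog_arm --motion '[[[0, 0, 0, 0, 0, 0], [0, 0, 0, 0, 0, 0], [0, 0, 0, 0, 0, 0], [0, 0, 0, 0, 0, 0], [0, 0, 0, 0, 0, 0]]]' --jaw 1

```text
time: 8.07
position: [0.5783, 0.3064, 0.0727]
tool_rot: [0.0, 0.999, 0.043, -0.0]
wrist_force: [1.0, 0.5, 0.0]
gripper_width: 0.998
grip_force: 0.0
```

>>> jog_arm --motion '[[[0, 0, 0, 0, 0, 0], [0, 0, -0.02, 0, 0, 0], [0, 0, -0.06, 0, 0, 0], [0, 0, -0.11, 0, 0, 0], [0, 0, -0.16, 0, 0, 0]]]'

```text
time: 8.48
position: [0.5774, 0.3059, 0.2011]
tool_rot: [0.001, 0.999, 0.043, -0.001]
wrist_force: [0.7, 0.4, 0.1]
gripper_width: 0.999
grip_force: 0.0
```

```bash
python3 p.py .485 -.2965 .23 -45; python3 wr.py w2 >/dev/null
```

```text
t 8.48 pos [0.5774 0.3059 0.2011] theta 4.9 tilt 0.18 j7 -2.22 F [0.7 0.4 0.1]
[0.485, -0.2965, 0.23, -45.0] -> [-0.1799, 0.7404, -0.0348] [0.0007, 0.0008, 0.2774] dist 0.61
```

>>> jog_arm --motion '[[[-0.012, 0.048, -0.007, 0, 0, 0], [-0.024, 0.097, -0.014, 0, 0, 0], [-0.036, 0.146, -0.021, 0, 0, 0], [-0.048, 0.195, -0.028, 0, 0, 0], [-0.06, 0.245, -0.035, 0, 0, 0]]]'

```text
time: 8.95
position: [0.5468, 0.1057, 0.2293]
tool_rot: [-0.0, 0.999, 0.043, 0.0]
wrist_force: [1.5, 0.4, -0.7]
gripper_width: 0.997
grip_force: 0.0
```

>>> jog_arm --motion '[[[-0.012, 0.049, 0, 0, 0, 0], [-0.024, 0.098, 0, 0, 0, 0], [-0.036, 0.147, 0, 0, 0, 0], [-0.048, 0.196, 0, 0, 0, 0], [-0.06, 0.245, 0, 0, 0, 0]]]'

```text
time: 9.37
position: [0.5158, -0.094, 0.2293]
tool_rot: [0.0, 0.999, 0.043, 0.0]
wrist_force: [0.1, 0.6, 0.1]
gripper_width: 1.002
grip_force: 0.0
```

>>> jog_arm --motion '[[[-0.012, 0.049, 0, 0, 0, 0.035], [-0.024, 0.098, 0, 0, 0, 0.07], [-0.036, 0.147, 0, 0, 0, 0.105], [-0.048, 0.196, 0, 0, 0, 0.14], [-0.06, 0.245, 0, 0, 0, 0.175]]]'

```text
time: 9.78
position: [0.4848, -0.2934, 0.2292]
tool_rot: [0.0, 0.973, -0.232, 0.0]
wrist_force: [1.2, -0.0, -0.6]
gripper_width: 0.998
grip_force: 0.0
```

>>> jog_arm --motion '[[[0, 0, 0, 0, 0, 0.035], [0, 0, 0, 0, 0, 0.07], [0, 0, 0, 0, 0, 0.102], [0, 0, 0, 0, 0, 0.102], [0, 0, 0, 0, 0, 0.102]]]'

```text
time: 10.2
position: [0.4854, -0.2913, 0.229]
tool_rot: [0.0, 0.925, -0.381, -0.0]
wrist_force: [-0.7, 0.7, -0.7]
gripper_width: 1.0
grip_force: 0.0
```

```bash
python3 p.py .485 -.2965 .23 -45; python3 wr.py w3 >/dev/null
```

```text
t 10.2 pos [ 0.4854 -0.2913  0.229 ] theta -44.8 tilt 0.0 j7 -1.92 F [-0.7  0.7 -0.7]
[0.485, -0.2965, 0.23, -45.0] -> [0.0042, 0.005, -0.0013] [0.0, 0.0, 0.0013] dist 0.005
```

View pics/w3.png

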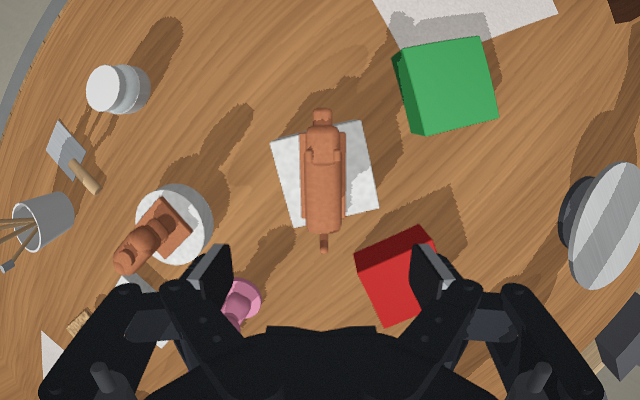

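Wrist view: the dog's trunk runs along columns 306–341 with its heading nearly straight up. The square plinth's top corners are (270,142),(361,120),(380,209),(294,228), with the green block at (445,85) and the red one at (400,275).

```bash
python3 - <<'E'
from wr import *
d=load("w3")
q=at(d,[(270,142),(361,120),(380,209),(294,228)],.06);e=np.roll(q,-1,0)-q;print("sq",q.mean(0).round(4),np.linalg.norm(e,axis=1).round(3),np.degrees(np.arctan2(e[:,1],e[:,0])).round(1))
L,Rr=at(d,[(305,190),(342,190)],.128);print("trunk",L.round(4),Rr.round(4),((L+Rr)/2).round(4),np.linalg.norm(L-Rr))
L,Rr=at(d,[(299,170),(346,170)],.072);print("foot",((L+Rr)/2).round(4),np.linalg.norm(L-Rr))
print("head/tail top",at(d,[(321,112)],.15).round(4),at(d,[(324,240)],.13).round(4))
E
```

```text
sq [ 0.4802 -0.2964  0.06  ] [0.103 0.104 0.103 0.103] [-121.3  149.    58.2  -31.1]
trunk [ 0.4949 -0.2821  0.128 ] [ 0.4714 -0.3058  0.128 ] [ 0.4832 -0.2939  0.128 ] 0.033367564406377725
foot [ 0.4895 -0.2995  0.072 ] 0.05042230931875127
head/tail top [[ 0.5339 -0.3411  0.15  ]] [[ 0.4488 -0.2606  0.13  ]]
```

>>> jog_arm --motion '[[[0.003, 0.0045, 0.04, 0, 0, -0.004], [0.003, 0.0045, 0.08, 0, 0, -0.004], [0.003, 0.0045, 0.115, 0, 0, -0.004], [0.003, 0.0045, 0.14, 0, 0, -0.004], [0.003, 0.0045, 0.152, 0, 0, -0.004]]]'

```text
time: 10.67
position: [0.4822, -0.2942, 0.1041]
tool_rot: [-0.0, 0.927, -0.375, -0.003]
wrist_force: [0.5, -0.0, 0.3]
gripper_width: 0.998
grip_force: 0.0
```

>>> jog_arm --motion '[[[0, 0, 0.006, 0, 0, 0], [0, 0, 0.012, 0, 0, 0], [0, 0, 0.012, 0, 0, 0], [0, 0, 0.012, 0, 0, 0], [0, 0, 0.012, 0, 0, 0]]]'

```text
time: 11.08
position: [0.4858, -0.2964, 0.0995]
tool_rot: [0.0, 0.926, -0.376, 0.001]
wrist_force: [-0.2, 0.8, -0.2]
gripper_width: 1.003
grip_force: 0.0
```

>>> jog_arm --motion '[[[0, 0, 0, 0, 0, 0], [0, 0, 0, 0, 0, 0], [0, 0, 0, 0, 0, 0], [0, 0, 0, 0, 0, 0], [0, 0, 0, 0, 0, 0]]]' --jaw -1

```text
time: 11.5
position: [0.4851, -0.2957, 0.0985]
tool_rot: [-0.0, 0.926, -0.376, 0.001]
wrist_force: [0.5, -0.1, 1.9]
gripper_width: 0.385
grip_force: 36.5
```

>>> jog_arm --motion '[[[0, 0, 0, 0, 0, 0], [0, 0, 0, 0, 0, 0], [0, 0, 0, 0, 0, 0], [0, 0, 0, 0, 0, 0], [0, 0, 0, 0, 0, 0]]]'

```text
time: 11.92
position: [0.4851, -0.2957, 0.0985]
tool_rot: [-0.0, 0.927, -0.376, 0.0]
wrist_force: [0.2, 1.5, 4.4]
gripper_width: 0.385
grip_force: 36.8
```

>>> jog_arm --motion '[[[0, 0, -0.01, 0, 0, 0], [0, 0, -0.03, 0, 0, 0], [0, 0, -0.06, 0, 0, 0], [0, 0, -0.1, 0, 0, 0], [0, 0, -0.14, 0, 0, 0]]]'

```text
time: 12.33
position: [0.4817, -0.2953, 0.2086]
tool_rot: [-0.0, 0.926, -0.377, -0.003]
wrist_force: [0.1, -0.2, -2.5]
gripper_width: 0.387
grip_force: 36.1
```

```bash
python3 p.py .5305 .0895 .2 2
```

```text
t 12.33 pos [ 0.4817 -0.2953  0.2086] theta -44.3 tilt 0.37 j7 -1.9 F [ 0.1 -0.2 -2.5]
[0.5305, 0.0895, 0.2, 2.0] -> [-0.2919, -0.387, 0.0116] [-0.0001, 0.0021, -0.257] dist 0.388
```

>>> jog_arm --motion '[[[-0.01, -0.013, 0, 0, 0, 0], [-0.03, -0.039, 0, 0, 0, 0], [-0.055, -0.071, 0, 0, 0, 0], [-0.08, -0.104, 0, 0, 0, 0], [-0.106, -0.138, 0, 0, 0, 0]]]'

```text
time: 12.75
position: [0.4987, -0.1564, 0.2081]
tool_rot: [0.0, 0.926, -0.377, -0.002]
wrist_force: [0.9, 0.4, -3.0]
gripper_width: 0.383
grip_force: 36.1
```

>>> jog_arm --motion '[[[-0.026, -0.034, 0, 0, 0, 0], [-0.052, -0.068, 0, 0, 0, 0], [-0.078, -0.102, 0, 0, 0, 0], [-0.104, -0.136, 0, 0, 0, 0], [-0.126, -0.164, 0, 0, 0, 0]]]'

```text
time: 13.17
position: [0.5181, 0.0097, 0.2082]
tool_rot: [0.0, 0.927, -0.375, -0.002]
wrist_force: [0.3, -0.2, -2.5]
gripper_width: 0.383
grip_force: 36.1
```

>>> jog_arm --motion '[[[-0.02, -0.026, 0, 0, 0, -0.02], [-0.04, -0.052, 0, 0, 0, -0.05], [-0.055, -0.07, 0, 0, 0, -0.08], [-0.063, -0.082, 0, 0, 0, -0.11], [-0.063, -0.082, 0, 0, 0, -0.14]]]'

```text
time: 13.58
position: [0.5277, 0.0935, 0.2083]
tool_rot: [-0.001, 0.987, -0.16, -0.002]
wrist_force: [-0.4, 0.2, -2.5]
gripper_width: 0.385
grip_force: 36.1
```

>>> jog_arm --motion '[[[0, 0, 0, 0, 0, -0.03], [0, 0, 0.01, 0, 0, -0.06], [0, 0, 0.025, 0, 0, -0.09], [0, 0, 0.04, 0, 0, -0.11], [0, 0, 0.05, 0, 0, -0.117]]]'

```text
time: 14.0
position: [0.5271, 0.0882, 0.167]
tool_rot: [0.001, 1.0, 0.019, -0.003]
wrist_force: [-1.1, -0.2, -3.5]
gripper_width: 0.381
grip_force: 36.0
```

>>> jog_arm --motion '[[[0, 0, 0.01, 0, 0, 0], [0, 0, 0.03, 0, 0, 0], [0, 0, 0.05, 0, 0, 0], [0, 0, 0.07, 0, 0, 0], [0, 0, 0.08, 0, 0, 0]]]'

```text
time: 14.42
position: [0.5276, 0.0883, 0.1033]
tool_rot: [0.0, 1.0, 0.017, -0.002]
wrist_force: [0.1, -0.0, -3.2]
gripper_width: 0.382
grip_force: 36.0
```

```bash
python3 p.py .5305 .0895 .0685 2
```

```text
t 14.42 pos [0.5276 0.0883 0.1033] theta 2.0 tilt 0.25 j7 -1.95 F [ 0.1 -0.  -3.2]
[0.5305, 0.0895, 0.0685, 2.0] -> [0.0039, -0.0014, 0.0435] [0.0002, 0.0014, -0.0002] dist 0.035
```

>>> jog_arm --motion '[[[0, 0, 0.01, 0, 0, 0], [0, 0, 0.02, 0, 0, 0], [0, 0, 0.028, 0, 0, 0], [0, 0, 0.032, 0, 0, 0], [0, 0, 0.032, 0, 0, 0]]]'

```text
time: 14.83
position: [0.5293, 0.0889, 0.0798]
tool_rot: [0.0, 1.0, 0.018, -0.001]
wrist_force: [-0.8, 0.1, -1.8]
gripper_width: 0.384
grip_force: 36.0
```

>>> jog_arm --motion '[[[0, 0, 0.001, 0, 0, 0], [0, 0, 0.002, 0, 0, 0], [0, 0, 0.003, 0, 0, 0], [0, 0, 0.003, 0, 0, 0], [0, 0, 0.003, 0, 0, 0]]]'

```text
time: 15.25
position: [0.5299, 0.0889, 0.0783]
tool_rot: [-0.0, 1.0, 0.018, 0.0]
wrist_force: [-0.1, 0.3, -2.4]
gripper_width: 0.389
grip_force: 36.1
```

```bash
python3 p.py .5305 .0895 .0685 2; python3 wr.py w4 >/dev/null
```

```text
t 15.25 pos [0.5299 0.0889 0.0783] theta 2.0 tilt 0.03 j7 -1.97 F [-0.1  0.3 -2.4]
[0.5305, 0.0895, 0.0685, 2.0] -> [0.0008, -0.0007, 0.0122] [0.0, -0.0002, 0.0002] dist 0.01
```

View pics/w4.png

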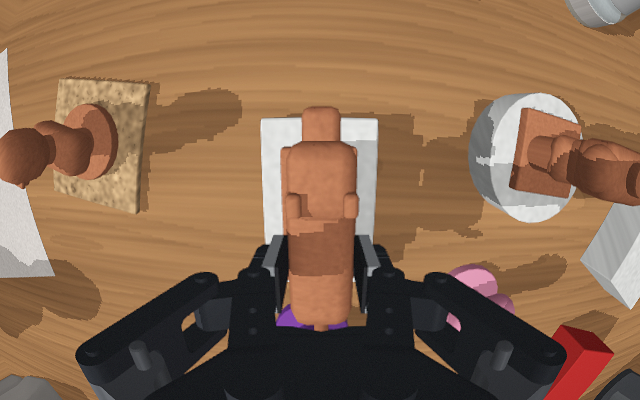

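The bust stands on the cork. The dog, held at columns 286–356, is centred over the oblong plinth (columns 261–377), so I'll lower it.

>>> jog_arm --motion '[[[0.0005, 0, 0.002, 0, 0, 0], [0.0005, 0, 0.004, 0, 0, 0], [0.0005, 0, 0.006, 0, 0, 0], [0.0005, 0, 0.008, 0, 0, 0], [0.0005, 0, 0.009, 0, 0, 0]]]'

```text
time: 15.72
position: [0.5298, 0.0889, 0.0704]
tool_rot: [0.0, 1.0, 0.018, -0.0]
wrist_force: [0.6, -1.0, -2.9]
gripper_width: 0.385
grip_force: 36.1
```

>>> jog_arm --motion '[[[0, 0, 0.0007, 0, 0, 0], [0, 0, 0.0014, 0, 0, 0], [0, 0, 0.002, 0, 0, 0], [0, 0, 0.002, 0, 0, 0], [0, 0, 0.002, 0, 0, 0]]]'

```text
time: 16.13
position: [0.5301, 0.089, 0.0692]
tool_rot: [-0.0, 1.0, 0.018, 0.0]
wrist_force: [-0.2, 0.5, -3.0]
gripper_width: 0.385
grip_force: 36.1
```

>>> jog_arm --motion '[[[0, 0, 0.0005, 0, 0, 0], [0, 0, 0.001, 0, 0, 0], [0, 0, 0.0015, 0, 0, 0], [0, 0, 0.0015, 0, 0, 0], [0, 0, 0.0015, 0, 0, 0]]]'

```text
time: 16.55
position: [0.5302, 0.0891, 0.0685]
tool_rot: [0.0, 1.0, 0.018, 0.0]
wrist_force: [-1.4, 0.1, 1.8]
gripper_width: 0.387
grip_force: 36.6
```

>>> jog_arm --motion '[[[0, 0, 0, 0, 0, 0], [0, 0, 0, 0, 0, 0], [0, 0, 0, 0, 0, 0], [0, 0, 0, 0, 0, 0], [0, 0, 0, 0, 0, 0]]]' --jaw 1

```text
time: 16.97
position: [0.5303, 0.089, 0.0681]
tool_rot: [-0.0, 1.0, 0.018, 0.0]
wrist_force: [-0.5, -0.9, 0.5]
gripper_width: 0.995
grip_force: 0.0
```

>>> jog_arm --motion '[[[0, 0, -0.01, 0, 0, 0], [0, 0, -0.04, 0, 0, 0], [0, 0, -0.09, 0, 0, 0], [0, 0, -0.14, 0, 0, 0], [0, 0, -0.19, 0, 0, 0]]]'

```text
time: 17.38
position: [0.5295, 0.0891, 0.2219]
tool_rot: [-0.0, 1.0, 0.018, -0.0]
wrist_force: [1.8, -1.0, -0.3]
gripper_width: 0.998
grip_force: 0.0
```

```bash
python3 p.py .584 -.0935 .22 86.5
```

```text
t 17.38 pos [0.5295 0.0891 0.2219] theta 2.1 tilt 0.03 j7 -1.87 F [ 1.8 -1.  -0.3]
[0.584, -0.0935, 0.22, 86.5] -> [0.0599, 0.2305, 0.0023] [-0.0002, 0.0001, -0.4691] dist 0.191
```

>>> jog_arm --motion '[[[0.012, 0.046, 0, 0, 0, -0.037], [0.024, 0.092, 0, 0, 0, -0.075], [0.036, 0.138, 0, 0, 0, -0.112], [0.048, 0.184, 0, 0, 0, -0.15], [0.06, 0.23, 0, 0, 0, -0.188]]]'

```text
time: 17.8
position: [0.585, -0.0949, 0.2211]
tool_rot: [0.0, 0.95, 0.311, 0.001]
wrist_force: [1.1, -0.9, -0.2]
gripper_width: 1.0
grip_force: 0.0
```

>>> jog_arm --motion '[[[0, 0, 0, 0, 0, -0.037], [0, 0, 0, 0, 0, -0.075], [0, 0, 0, 0, 0, -0.112], [0, 0, 0, 0, 0, -0.15], [0, 0, 0, 0, 0, -0.188]]]'

```text
time: 18.22
position: [0.5846, -0.0933, 0.2205]
tool_rot: [0.0, 0.819, 0.574, 0.0]
wrist_force: [0.4, -0.7, -0.5]
gripper_width: 1.0
grip_force: 0.0
```

>>> jog_arm --motion '[[[0, 0, 0, 0, 0, -0.037], [0, 0, 0, 0, 0, -0.075], [0, 0, 0, 0, 0, -0.093], [0, 0, 0, 0, 0, -0.093], [0, 0, 0, 0, 0, -0.093]]]'

```text
time: 18.63
position: [0.5846, -0.0933, 0.2204]
tool_rot: [0.0, 0.729, 0.684, 0.0]
wrist_force: [-0.3, -0.2, 0.1]
gripper_width: 0.998
grip_force: 0.0
```

```bash
python3 p.py .584 -.0935 .22 86.5; python3 wr.py w5 >/dev/null
```

```text
t 18.63 pos [ 0.5846 -0.0933  0.2204] theta 86.4 tilt 0.02 j7 -0.14 F [-0.3 -0.2  0.1]
[0.584, -0.0935, 0.22, 86.5] -> [-0.0003, -0.0007, 0.0005] [0.0001, 0.0, -0.0008] dist 0.001
```

View pics/w5.png

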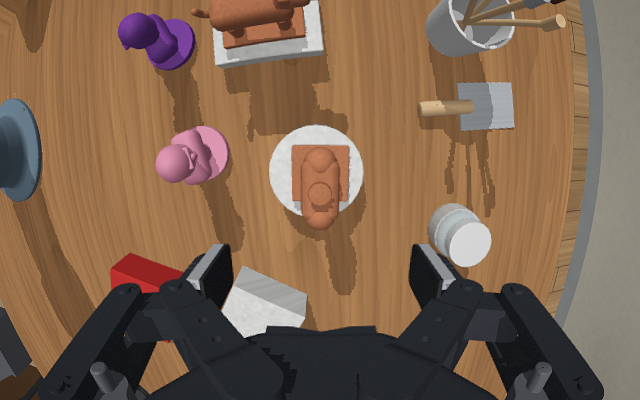

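Wrist view: the torso, at columns 301–340, is aligned with the fingers. Its foot's edges are at columns 292 and 350 (top row 145), the neck is at (319,194), and the round plinth spans 269–364.

```bash
python3 - <<'E'
from wr import *
d=load("w5")
q=at(d,[(292,145),(350,146),(348,201),(292,201)],.052);e=np.roll(q,-1,0)-q;print("foot",q.mean(0).round(4),np.linalg.norm(e,axis=1).round(3),np.degrees(np.arctan2(e[:,1],e[:,0])).round(1))
print("neck",at(d,[(319,194)],.144).round(4),"chest",at(d,[(301,190),(340,190)],.125).mean(0).round(4), at(d,[(319,147),(321,229)],.125).mean(0).round(4))
th=np.linspace(0,2*np.pi,5)[:-1]
print(proj(d,np.c_[.5784+.055*np.cos(th),-.0931+.055*np.sin(th),.04+0*th]).round(0).tolist())
E
```

```text
foot [ 0.5839 -0.0913  0.052 ] [0.064 0.063 0.064 0.064] [ -4.7 -94.6 176.3  85.2]
neck [[ 0.5827 -0.0908  0.144 ]] chest [ 0.5838 -0.0921  0.125 ] [ 0.5835 -0.0915  0.125 ]
[[363.0, 171.0], [313.0, 126.0], [269.0, 177.0], [319.0, 219.0]]
```

>>> jog_arm --motion '[[[0.0025, -0.001, 0.04, 0, 0, 0.004], [0.0025, -0.001, 0.08, 0, 0, 0.004], [0.0025, -0.001, 0.11, 0, 0, 0.004], [0.0025, -0.001, 0.13, 0, 0, 0.004], [0.0025, -0.001, 0.14, 0, 0, 0.004]]]'

```text
time: 19.1
position: [0.5816, -0.0911, 0.1051]
tool_rot: [-0.002, 0.733, 0.68, -0.002]
wrist_force: [-0.1, -0.2, -0.6]
gripper_width: 0.996
grip_force: 0.0
```

>>> jog_arm --motion '[[[0, 0, 0.006, 0, 0, 0], [0, 0, 0.0125, 0, 0, 0], [0, 0, 0.0125, 0, 0, 0], [0, 0, 0.0125, 0, 0, 0], [0, 0, 0.0125, 0, 0, 0]]]'

```text
time: 19.52
position: [0.585, -0.0912, 0.0993]
tool_rot: [0.001, 0.733, 0.68, 0.001]
wrist_force: [0.2, -0.6, 0.9]
gripper_width: 0.997
grip_force: 0.0
```

>>> jog_arm --motion '[[[0, 0, 0, 0, 0, 0], [0, 0, 0, 0, 0, 0], [0, 0, 0, 0, 0, 0], [0, 0, 0, 0, 0, 0], [0, 0, 0, 0, 0, 0]]]' --jaw -1

```text
time: 19.93
position: [0.5843, -0.0912, 0.0984]
tool_rot: [0.0, 0.733, 0.68, 0.0]
wrist_force: [0.2, -0.6, 0.0]
gripper_width: 0.387
grip_force: 36.0
```

>>> jog_arm --motion '[[[0, 0, 0, 0, 0, 0], [0, 0, 0, 0, 0, 0], [0, 0, 0, 0, 0, 0], [0, 0, 0, 0, 0, 0], [0, 0, 0, 0, 0, 0]]]'

```text
time: 20.35
position: [0.5843, -0.0913, 0.0984]
tool_rot: [0.0, 0.733, 0.68, 0.0]
wrist_force: [0.7, -0.2, 3.5]
gripper_width: 0.385
grip_force: 36.3
```

>>> jog_arm --motion '[[[0, 0, -0.01, 0, 0, 0], [0, 0, -0.03, 0, 0, 0], [0, 0, -0.06, 0, 0, 0], [0, 0, -0.09, 0, 0, 0], [0, 0, -0.1, 0, 0, 0]]]'

```text
time: 20.77
position: [0.585, -0.091, 0.1804]
tool_rot: [0.001, 0.733, 0.68, 0.001]
wrist_force: [1.6, 0.3, -3.2]
gripper_width: 0.386
grip_force: 35.7
```

```bash
python3 p.py .481 -.297 .18 59
```

```text
t 20.77 pos [ 0.585  -0.091   0.1804] theta 85.7 tilt 0.18 j7 -0.17 F [ 1.6  0.3 -3.2]
[0.481, -0.297, 0.18, 59.0] -> [-0.2664, -0.1105, 0.0002] [0.001, -0.0002, 0.1486] dist 0.231
```

>>> jog_arm --motion '[[[-0.02, -0.008, 0, 0, 0, 0], [-0.06, -0.025, 0, 0, 0, 0], [-0.1, -0.042, 0, 0, 0, 0], [-0.14, -0.058, 0, 0, 0, 0], [-0.18, -0.075, 0, 0, 0, 0]]]'

```text
time: 21.18
position: [0.511, -0.231, 0.1762]
tool_rot: [-0.002, 0.733, 0.681, -0.001]
wrist_force: [0.7, -1.2, -3.8]
gripper_width: 0.382
grip_force: 35.7
```

>>> jog_arm --motion '[[[-0.035, -0.014, 0, 0, 0, 0.03], [-0.065, -0.027, 0, 0, 0, 0.06], [-0.086, -0.0355, 0, 0, 0, 0.1], [-0.086, -0.0355, 0, 0, 0, 0.13], [-0.086, -0.0355, 0, 0, 0, 0.148]]]'

```text
time: 21.6
position: [0.4768, -0.2987, 0.1759]
tool_rot: [-0.002, 0.872, 0.489, -0.001]
wrist_force: [-0.1, 0.7, -4.4]
gripper_width: 0.384
grip_force: 35.7
```

>>> jog_arm --motion '[[[0, 0, 0.01, 0, 0, 0], [0, 0, 0.025, 0, 0, 0], [0, 0, 0.04, 0, 0, 0], [0, 0, 0.05, 0, 0, 0], [0, 0, 0.055, 0, 0, 0]]]'

```text
time: 22.02
position: [0.478, -0.2953, 0.1308]
tool_rot: [-0.002, 0.87, 0.494, -0.001]
wrist_force: [-0.4, 0.8, -4.1]
gripper_width: 0.385
grip_force: 35.7
```

>>> jog_arm --motion '[[[0, 0, 0, 0, 0, 0], [0, 0, 0.003, 0, 0, 0], [0, 0, 0.006, 0, 0, 0], [0, 0, 0.006, 0, 0, 0], [0, 0, 0.006, 0, 0, 0]]]'

```text
time: 22.43
position: [0.4802, -0.297, 0.1295]
tool_rot: [0.0, 0.87, 0.493, 0.0]
wrist_force: [0.0, -0.4, -4.1]
gripper_width: 0.388
grip_force: 35.7
```

```bash
python3 p.py .481 -.297 .1185 59; python3 wr.py w6 >/dev/null
```

```text
t 22.43 pos [ 0.4802 -0.297   0.1295] theta 59.1 tilt 0.04 j7 -0.2 F [ 0.  -0.4 -4.1]
[0.481, -0.297, 0.1185, 59.0] -> [0.0005, 0.0009, 0.0138] [0.0002, 0.0, 0.0006] dist 0.011
```

View pics/w6.png

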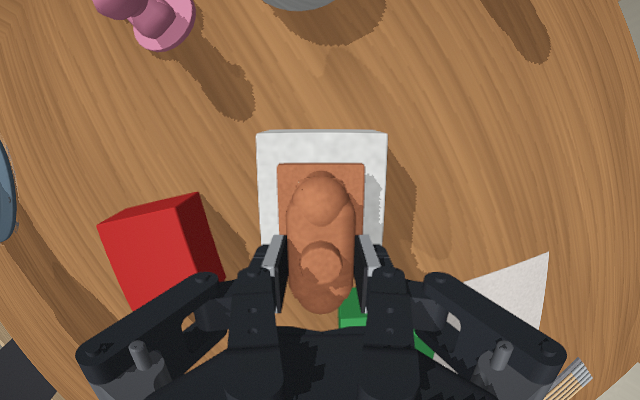

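The torso's foot (columns 277–365) is centred and square on the plinth (256–387), so I'll lower it.

>>> jog_arm --motion '[[[0.0005, 0.0005, 0.002, 0, 0, 0], [0.0005, 0.0005, 0.004, 0, 0, 0], [0.0005, 0.0005, 0.006, 0, 0, 0], [0.0005, 0.0005, 0.008, 0, 0, 0], [0.0005, 0.0005, 0.01, 0, 0, 0]]]'

```text
time: 22.9
position: [0.4803, -0.2967, 0.1209]
tool_rot: [-0.0, 0.87, 0.493, -0.0]
wrist_force: [-0.4, -0.2, -4.0]
gripper_width: 0.385
grip_force: 35.7
```

>>> jog_arm --motion '[[[0, 0, 0.0007, 0, 0, 0], [0, 0, 0.0014, 0, 0, 0], [0, 0, 0.002, 0, 0, 0], [0, 0, 0.0025, 0, 0, 0], [0, 0, 0.0025, 0, 0, 0]]]'

```text
time: 23.32
position: [0.4804, -0.2967, 0.1191]
tool_rot: [-0.0, 0.87, 0.493, -0.0]
wrist_force: [0.0, -0.2, -4.6]
gripper_width: 0.385
grip_force: 35.7
```

>>> jog_arm --motion '[[[0, 0, 0.0005, 0, 0, 0], [0, 0, 0.001, 0, 0, 0], [0, 0, 0.0015, 0, 0, 0], [0, 0, 0.0015, 0, 0, 0], [0, 0, 0.0015, 0, 0, 0]]]'

```text
time: 23.73
position: [0.4806, -0.2968, 0.1184]
tool_rot: [0.0, 0.87, 0.493, -0.0]
wrist_force: [-0.9, 0.7, -1.1]
gripper_width: 0.388
grip_force: 36.0
```

>>> jog_arm --motion '[[[0, 0, 0.0005, 0, 0, 0], [0, 0, 0.001, 0, 0, 0], [0, 0, 0.001, 0, 0, 0], [0, 0, 0.001, 0, 0, 0], [0, 0, 0.001, 0, 0, 0]]]'

```text
time: 24.15
position: [0.4807, -0.2968, 0.1184]
tool_rot: [0.0, 0.87, 0.493, -0.0]
wrist_force: [-3.9, 0.9, 4.8]
gripper_width: 0.388
grip_force: 36.8
```

>>> jog_arm --motion '[[[0, 0, 0, 0, 0, 0], [0, 0, 0, 0, 0, 0], [0, 0, 0, 0, 0, 0], [0, 0, 0, 0, 0, 0], [0, 0, 0, 0, 0, 0]]]' --jaw 1

```text
time: 24.57
position: [0.4808, -0.2968, 0.1172]
tool_rot: [0.0, 0.87, 0.493, 0.0]
wrist_force: [0.5, -0.1, -1.0]
gripper_width: 1.001
grip_force: 0.0
```

>>> jog_arm --motion '[[[0, 0, -0.01, 0, 0, 0], [0, 0, -0.03, 0, 0, 0], [0, 0, -0.07, 0, 0, 0], [0, 0, -0.11, 0, 0, 0], [0, 0, -0.14, 0, 0, 0]]]'

```text
time: 24.98
position: [0.4815, -0.2969, 0.2323]
tool_rot: [0.001, 0.87, 0.493, 0.001]
wrist_force: [0.2, 0.1, 0.4]
gripper_width: 1.001
grip_force: 0.0
```

```bash
python3 p.py .578 .307 .22 5
```

```text
t 24.98 pos [ 0.4815 -0.2969  0.2323] theta 59.1 tilt 0.18 j7 -0.15 F [0.2 0.1 0.4]
[0.578, 0.307, 0.22, 5.0] -> [0.7098, -0.2841, 0.0147] [0.0009, -0.0005, 0.3006] dist 0.612
```

>>> jog_arm --motion '[[[0.047, -0.019, 0, 0, 0, 0], [0.094, -0.038, 0, 0, 0, 0], [0.142, -0.057, 0, 0, 0, 0], [0.189, -0.076, 0, 0, 0, 0], [0.236, -0.095, 0, 0, 0, 0]]]'

```text
time: 25.4
position: [0.5125, -0.0938, 0.2302]
tool_rot: [0.001, 0.87, 0.493, 0.0]
wrist_force: [-0.4, 0.7, 0.2]
gripper_width: 1.002
grip_force: 0.0
```

>>> jog_arm --motion '[[[0.047, -0.019, 0, 0, 0, 0], [0.094, -0.038, 0, 0, 0, 0], [0.142, -0.057, 0, 0, 0, 0], [0.189, -0.076, 0, 0, 0, 0], [0.236, -0.095, 0, 0, 0, 0]]]'

```text
time: 25.82
position: [0.5442, 0.1072, 0.2301]
tool_rot: [0.001, 0.87, 0.493, 0.001]
wrist_force: [0.5, -0.0, -0.1]
gripper_width: 0.999
grip_force: 0.0
```

>>> jog_arm --motion '[[[0.047, -0.019, 0, 0, 0, 0.036], [0.094, -0.038, 0, 0, 0, 0.072], [0.142, -0.057, 0, 0, 0, 0.108], [0.189, -0.076, 0, 0, 0, 0.144], [0.236, -0.094, 0, 0, 0, 0.18]]]'

```text
time: 26.23
position: [0.5761, 0.3036, 0.2297]
tool_rot: [0.0, 0.974, 0.228, 0.0]
wrist_force: [0.3, -0.2, 0.3]
gripper_width: 0.997
grip_force: 0.0
```

>>> jog_arm --motion '[[[0, 0, 0, 0, 0, 0.036], [0, 0, 0, 0, 0, 0.072], [0, 0, 0, 0, 0, 0.108], [0, 0, 0, 0, 0, 0.12], [0, 0, 0, 0, 0, 0.12]]]'

```text
time: 26.65
position: [0.5758, 0.3024, 0.2297]
tool_rot: [-0.0, 0.999, 0.044, 0.0]
wrist_force: [0.4, 0.2, -0.5]
gripper_width: 1.002
grip_force: 0.0
```

```bash
python3 p.py .578 .307 .0752 5; python3 wr.py w7 >/dev/null
```

```text
t 26.65 pos [0.5758 0.3024 0.2297] theta 5.1 tilt 0.03 j7 -2.21 F [ 0.4  0.2 -0.5]
[0.578, 0.307, 0.0752, 5.0] -> [0.0031, -0.0055, 0.1931] [-0.0, -0.0002, 0.0005] dist 0.155
```

View pics/w7.png

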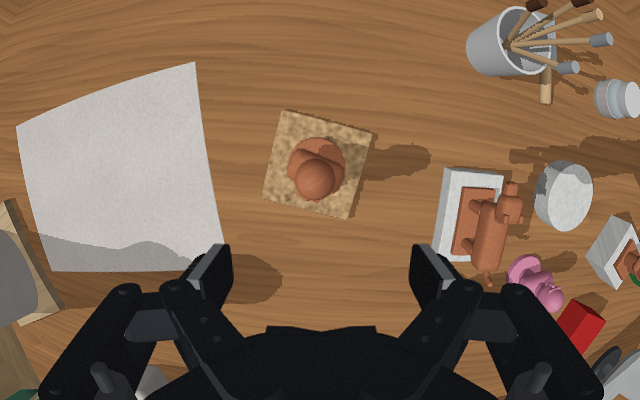

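The bust stands upright on the cork, head at (315,180); the dog and torso stand on their plinths. I'll check the head's offset from the gripper.

```bash
python3 - <<'E'
from wr import *
d=load("w7")
print("head",at(d,[(315,180)],.096).round(4),"foot",at(d,[(288,167),(345,167)],.02).mean(0).round(4),"foot back",at(d,[(317,138)],.02).round(4))
E
```

```text
head [[0.5773 0.3077 0.096 ]] foot [0.578  0.3073 0.02  ] foot back [[0.6139 0.3097 0.02  ]]
```

>>> jog_arm --motion '[[[0.003, -0.0055, 0.045, 0, 0, 0], [0.003, -0.0055, 0.09, 0, 0, 0], [0.003, -0.0055, 0.13, 0, 0, 0], [0.003, -0.0055, 0.16, 0, 0, 0], [0.003, -0.0055, 0.178, 0, 0, 0]]]'

```text
time: 27.12
position: [0.5758, 0.3049, 0.0832]
tool_rot: [0.001, 0.999, 0.045, -0.002]
wrist_force: [-0.6, -0.2, -0.6]
gripper_width: 1.004
grip_force: 0.0
```

>>> jog_arm --motion '[[[0, 0, 0.008, 0, 0, 0], [0, 0, 0.014, 0, 0, 0], [0, 0, 0.014, 0, 0, 0], [0, 0, 0.014, 0, 0, 0], [0, 0, 0.014, 0, 0, 0]]]'

```text
time: 27.53
position: [0.5792, 0.3077, 0.0777]
tool_rot: [-0.001, 0.999, 0.044, 0.002]
wrist_force: [0.6, -0.3, -0.1]
gripper_width: 1.001
grip_force: 0.0
```

>>> jog_arm --motion '[[[0, 0, 0, 0, 0, 0], [0, 0, 0, 0, 0, 0], [0, 0, 0, 0, 0, 0], [0, 0, 0, 0, 0, 0], [0, 0, 0, 0, 0, 0]]]' --jaw -1

```text
time: 27.95
position: [0.5781, 0.3074, 0.0764]
tool_rot: [-0.0, 0.999, 0.045, 0.001]
wrist_force: [-0.1, 0.0, 2.2]
gripper_width: 0.43
grip_force: 34.7
```

>>> jog_arm --motion '[[[0, 0, 0, 0, 0, 0], [0, 0, 0, 0, 0, 0], [0, 0, 0, 0, 0, 0], [0, 0, 0, 0, 0, 0], [0, 0, 0, 0, 0, 0]]]'

```text
time: 28.37
position: [0.5781, 0.3075, 0.0764]
tool_rot: [-0.001, 0.999, 0.045, 0.001]
wrist_force: [-0.5, 1.9, 5.6]
gripper_width: 0.429
grip_force: 35.1
```

>>> jog_arm --motion '[[[0, 0, -0.01, 0, 0, 0], [0, 0, -0.04, 0, 0, 0], [0, 0, -0.08, 0, 0, 0], [0, 0, -0.13, 0, 0, 0], [0, 0, -0.18, 0, 0, 0]]]'

```text
time: 28.78
position: [0.5756, 0.3039, 0.2172]
tool_rot: [0.002, 0.999, 0.044, -0.004]
wrist_force: [0.4, 2.0, -3.0]
gripper_width: 0.43
grip_force: 35.9
```

```bash
python3 p.py .5784 -.0931 .22 5
```

```text
t 28.78 pos [0.5756 0.3039 0.2172] theta 5.1 tilt 0.47 j7 -2.22 F [ 0.4  2.  -3. ]
[0.5784, -0.0931, 0.22, 5.0] -> [-0.0403, 0.4946, -0.0012] [0.0013, 0.0023, 0.0003] dist 0.397
```

>>> jog_arm --motion '[[[-0.001, 0.015, -0.01, 0, 0, 0], [-0.004, 0.045, -0.015, 0, 0, 0], [-0.008, 0.085, -0.015, 0, 0, 0], [-0.011, 0.125, -0.015, 0, 0, 0], [-0.015, 0.168, -0.015, 0, 0, 0]]]'

```text
time: 29.2
position: [0.5758, 0.1693, 0.229]
tool_rot: [0.001, 0.999, 0.045, -0.002]
wrist_force: [0.6, 0.1, -3.3]
gripper_width: 0.43
grip_force: 35.9
```

>>> jog_arm --motion '[[[-0.004, 0.042, 0, 0, 0, 0], [-0.007, 0.084, 0, 0, 0, 0], [-0.011, 0.126, 0, 0, 0, 0], [-0.015, 0.168, 0, 0, 0, 0], [-0.018, 0.21, 0, 0, 0, 0]]]'

```text
time: 29.62
position: [0.5755, -0.0, 0.2289]
tool_rot: [0.0, 0.999, 0.044, -0.003]
wrist_force: [0.5, 0.3, -3.5]
gripper_width: 0.426
grip_force: 35.9
```

>>> jog_arm --motion '[[[-0.004, 0.04, 0, 0, 0, 0], [-0.007, 0.075, 0, 0, 0, 0], [-0.01, 0.105, 0, 0, 0, 0], [-0.0106, 0.12, 0.01, 0, 0, 0], [-0.0106, 0.12, 0.025, 0, 0, 0]]]'

```text
time: 30.03
position: [0.5775, -0.0996, 0.2101]
tool_rot: [0.002, 0.999, 0.04, -0.001]
wrist_force: [0.4, -0.3, -3.8]
gripper_width: 0.427
grip_force: 36.0
```

>>> jog_arm --motion '[[[0, 0, 0.025, 0, 0, 0], [0, 0, 0.05, 0, 0, 0], [0, 0, 0.075, 0, 0, 0], [0, 0, 0.095, 0, 0, 0], [0, 0, 0.105, 0, 0, 0]]]'

```text
time: 30.45
position: [0.5746, -0.0899, 0.1226]
tool_rot: [-0.002, 0.999, 0.046, -0.004]
wrist_force: [-0.6, 0.2, -4.1]
gripper_width: 0.431
grip_force: 35.9
```

>>> jog_arm --motion '[[[0, 0, 0, 0, 0, 0], [0, 0, 0, 0, 0, 0], [0, 0, 0.002, 0, 0, 0], [0, 0, 0.004, 0, 0, 0], [0, 0, 0.004, 0, 0, 0]]]'

```text
time: 30.87
position: [0.5792, -0.0932, 0.1253]
tool_rot: [0.0, 0.999, 0.044, 0.001]
wrist_force: [-0.9, -0.1, -3.5]
gripper_width: 0.425
grip_force: 35.9
```

```bash
python3 p.py .5784 -.0931 .1084 5; python3 wr.py w8 >/dev/null
```

```text
t 30.87 pos [ 0.5792 -0.0932  0.1253] theta 5.1 tilt 0.1 j7 -1.54 F [-0.9 -0.1 -3.5]
[0.5784, -0.0931, 0.1084, 5.0] -> [-0.001, -0.0002, 0.0211] [0.0001, -0.0005, 0.0005] dist 0.017
```

View pics/w8.png

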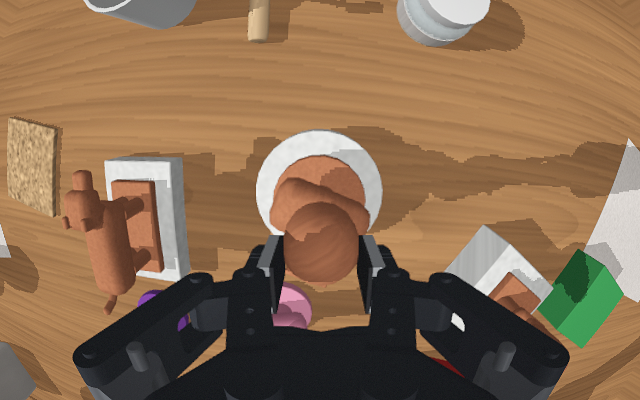

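The bust's foot is centred at column 320, over the round plinth (columns 256–383), so I'll lower it.

>>> jog_arm --motion '[[[0, 0, 0.003, 0, 0, 0], [0, 0, 0.006, 0, 0, 0], [0, 0, 0.01, 0, 0, 0], [0, 0, 0.014, 0, 0, 0], [0, 0, 0.017, 0, 0, 0]]]'

```text
time: 31.33
position: [0.5781, -0.0932, 0.1102]
tool_rot: [-0.0, 0.999, 0.044, -0.0]
wrist_force: [0.4, 0.1, -3.7]
gripper_width: 0.428
grip_force: 35.9
```

>>> jog_arm --motion '[[[0, 0, 0, 0, 0, 0], [0, 0, 0.001, 0, 0, 0], [0, 0, 0.002, 0, 0, 0], [0, 0, 0.0025, 0, 0, 0], [0, 0, 0.0025, 0, 0, 0]]]'

```text
time: 31.75
position: [0.5784, -0.0932, 0.1088]
tool_rot: [-0.0, 0.999, 0.044, 0.0]
wrist_force: [0.8, 1.0, -3.6]
gripper_width: 0.43
grip_force: 35.9
```

>>> jog_arm --motion '[[[0, 0, 0.0005, 0, 0, 0], [0, 0, 0.001, 0, 0, 0], [0, 0, 0.0015, 0, 0, 0], [0, 0, 0.0015, 0, 0, 0], [0, 0, 0.0015, 0, 0, 0]]]'

```text
time: 32.17
position: [0.5791, -0.093, 0.1086]
tool_rot: [0.0, 0.999, 0.045, 0.001]
wrist_force: [-1.3, 0.4, 2.4]
gripper_width: 0.425
grip_force: 36.8
```

>>> jog_arm --motion '[[[0, 0, 0.0005, 0, 0, 0], [0, 0, 0.001, 0, 0, 0], [0, 0, 0.001, 0, 0, 0], [0, 0, 0.001, 0, 0, 0], [0, 0, 0.001, 0, 0, 0]]]'

```text
time: 32.58
position: [0.5794, -0.0928, 0.1085]
tool_rot: [0.0, 0.999, 0.045, 0.001]
wrist_force: [-2.8, 1.4, 6.1]
gripper_width: 0.432
grip_force: 37.4
```

>>> jog_arm --motion '[[[0, 0, 0, 0, 0, 0], [0, 0, 0, 0, 0, 0], [0, 0, 0, 0, 0, 0], [0, 0, 0, 0, 0, 0], [0, 0, 0, 0, 0, 0]]]' --jaw 1

```text
time: 33.0
position: [0.5783, -0.0935, 0.1065]
tool_rot: [0.0, 0.999, 0.044, -0.0]
wrist_force: [-0.4, 0.3, 0.2]
gripper_width: 1.0
grip_force: 0.0
```

>>> jog_arm --motion '[[[0, 0, -0.01, 0, 0, 0], [0, 0, -0.04, 0, 0, 0], [0, 0, -0.08, 0, 0, 0], [0, 0, -0.13, 0, 0, 0], [0, 0, -0.18, 0, 0, 0]]]'

```text
time: 33.42
position: [0.5775, -0.0931, 0.252]
tool_rot: [-0.0, 0.999, 0.045, -0.001]
wrist_force: [0.1, 0.7, 0.0]
gripper_width: 1.0
grip_force: 0.0
```

>>> jog_arm --motion '[[[-0.04, 0, 0, 0, 0, 0], [-0.08, 0, 0, 0, 0, 0], [-0.12, 0, 0, 0, 0, 0], [-0.12, 0, 0, 0, 0, 0], [-0.12, 0, 0, 0, 0, 0]]]'

```text
time: 33.83
position: [0.4811, -0.1024, 0.251]
tool_rot: [0.001, 0.999, 0.044, -0.0]
wrist_force: [0.0, -0.1, -0.1]
gripper_width: 1.003
grip_force: 0.0
```

```bash
python3 wr.py w9 >/dev/null; python3 p.py .48 -.1 .25 5
```

```text
t 33.88 pos [ 0.4829 -0.102   0.2515] theta 5.1 tilt 0.11 j7 -1.38 F [ 0.4  0.1 -0.4]
[0.48, -0.1, 0.25, 5.0] -> [-0.0033, -0.0028, 0.0019] [0.0004, -0.0005, 0.0004] dist 0.004
```

View pics/w9.png

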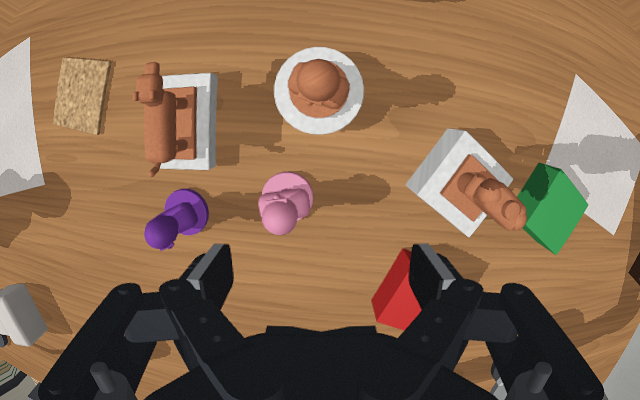

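All three are in place. The dog's foot spans rows 87–159 against the plinth's 73–169; the bust is centred at (319,90) on the round plinth and the torso at (478,187) on the square one.

```bash
python3 -c "
from station import r;print(r.hand_in())"
```

```text
the job is handed in; nothing more can be done
None
```

I stood the bust on the cork pad as the stopover, then set the dog on the oblong plinth, the torso on the square one and the bust on the round one. All three look upright, centred and released in the last wrist picture, and the job is handed in at about 34 s (no verdict was returned).

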